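# Shut down the torch gas station at a jeweller's bench

### The arm

A 6-joint arm with a two-finger parallel gripper is mounted at the origin on the work surface. World frame = base frame: x ahead of the robot, y to its left, z up, the work surface at z = 0. Lengths are in mm, angles in rad, forces in N, time in s.
With the tool pointing down it reaches from about 275 to 725 mm from the base axis. Payload 5.6 kg.
Tool frame: the origin (TCP) lies at the centre of the arm's flange, where the gripper is bolted on; the fingertips stand 173 mm ahead of it and the grasp point (between the pads) lies 155 mm ahead of it (pinch_z is the distance from the TCP to the grasp point, in mm); z points along the fingers, y is the line along which they close (so a half turn about z gives the same grasp; the last joint's range is limited). The gripper opens to 85 mm and grips with 20 to 120 N. Pads are 22 mm wide; open, the fingers measure 114 mm over their backs; the gripper's body (76 mm by 85 mm) begins 54 mm behind the grasp point. The pads swing forward as they close: fully open they stand 13 mm farther back than shut.
Start: joints at [-0.839, 0.255, 0.108, 0, -1.424, -0.285], TCP at [237.663, -495.994, 404.683] pointing down, gripper open.
Joint ranges: [-2.95, 2.95], [-1.21, 1.97], [-1.09, 1.5], [-2.87, 1.71], [-2.94, -0.07], [-3.05, 3.05]. Speed limits (rad/s): [2.57, 2.57, 3.14, 3.14, 3.14, 3.14].

### API

Orientations are given as a rotation vector (axis times angle).
In Python, from rig import * gives the robot as it stands.
- The arm moves only by the shell command python3 -m jog 'ROWS' [FORCE]. ROWS is JSON, a list of rows, each an object of numbers: "jaw": the opening, from 0 (shut) to 1 (fully open); "x", "y", "z": the shift along the world's x, y, z in cm; "yaw": the turn about the world's z in rad. In form: [{"jaw": .., "x": .., "y": .., "z": .., "yaw": ..}, ...]. A call has 1 to 5 rows; each row is the pose to reach, as a shift and turn from the pose commanded when the call began; what a row does not reach only later rows make up. A row lasts 1/8 s, in which the tool goes at most 62.5 mm and 10.7 degrees, less where a joint would pass 70% of its speed; a pose out of reach is approached as far as the arm can. A call with a gripper value outside its range is refused whole. The fingers move at their own pace and stop on an object; FORCE is the grip in N (left out, the last holds). Time passes only in rows, so rows that repeat a pose let the fingers close. It gives the time, the measured TCP pose, the force, the opening and the grip force at its end, in the units of the state.
- get_obs(): the state, without advancing time (a new reading comes with each control period).
- read_camera(name): name is "side" or "top" or "wrist"; returns a dict with "img" (384x512x3 uint8, red, green, blue), "camera_matrix" (3x3 intrinsics, pixels), "rvec" (rotation vector, rad) and "tvec" (3), from world to camera coordinates, as OpenCV has them. Camera axes: x right, y down, z forward; pixel columns grow to the right and rows downward; lengths in mm; the calibration is good to about 2 mm. The wrist camera is an equidistant fisheye: a pixel r from the principal point sees the ray r / f radians off the axis. A picture is of the moment at which its call begins. There is no depth.
- job_done(): hands the job in; it is judged then, once.
The state is a dict: "time_s": time; "joint_positions": joint angles; "joint_vel": joint speeds; "joint_torque": joint torques, N m; "eef_pos": TCP position; "tcp_rot": TCP orientation; "contact_force": force on the tool from outside, world axes, zero at the start; "ft_torque": the same for the moment, N m; "opening": finger opening in mm; "finger_force": force on a finger pad.
Only numpy, scipy, OpenCV 4.12 (cv2) and the standard library are available. Lean on these libraries where they do the work, as an engineer would, in place of code of your own. Each camera call takes 0.05 s, during which the arm holds its last target. There are 200 camera calls.

### The job

Class is over: shut down the bench's torch gas station. Turn every blue oxygen lever fully shut, right home against its stop, and then throw the yellow fuel lever fully off; inside the housing it is interlocked with the oxygen levers, so it is blocked while any of them is not quite home, and a blue lever may look shut when it is not. Work by feel: never force a lever that is blocked or already home, do not disturb the other things on the bench, and leave all the levers shut and let go.

Things in the scene. Friction and masses are not known exactly. Their poses are not given: they have to be found in the camera images.
- station: fixed gas station: grey steel housing 96 x 470 x 66 mm high, long along its y; origin under its centre; -x is the front with brass unions (to 80 mm from the centre), +x the back with copper pipes (to 110 mm, 40 mm high). Four vertical valve stems stand on its lid at y = -172.5 (fuel), -57.5, 57.5 and 172.5 mm (oxygen)
- fuel: valve head of the yellow fuel lever; origin on its vertical stem axis at bench height, axes as the station's
- fuel_grip (a point): middle of the yellow handle, 65 mm out from the stem axis, 105 mm above the bench. All four handles are alike: sleeve 15 mm wide and 12 mm thick, from 31 to 97 mm out; clear below down to the lid at 66 mm
- fuel_stem (a joint): turn of the fuel lever: 0 = on, as found (handle to the station's -x), 1.57 = fully off on its stop (handle to +y); it shuts clockwise seen from above. Takes about 5 N at the grip to move. While any oxygen lever is not home it is blocked hard about 0.2 rad from on, else it goes all the way to its hard stop
- ox_a: valve head of one blue oxygen lever (the three look alike and stand in any order); origin on its vertical stem axis at bench height, axes as the station's. Handle to -x is open, to +y shut (clockwise from above). Stays where it is left; takes 4 to 9 N at the grip to move, each its own. The stop is hard. Over 15 N at the grip beyond what moves it would be forcing
- ox_a_grip (a point): middle of its handle, 65 mm out from the stem axis, 105 mm above the bench. Handles are clamped on their stems by hand: when home, one points up to 0.28 rad to either side of +y, so its place does not tell if it is home; it may be home already or ajar by 0.1 rad only. The lock needs it within about 0.03 rad (2 mm at the grip) of its stop
- ox_b: valve head of another blue oxygen lever, as ox_a
- ox_b_grip (a point): middle of its handle, as ox_a_grip
- ox_c: valve head of another blue oxygen lever, as ox_a
- ox_c_grip (a point): middle of its handle, as ox_a_grip
- enamel_jar: loose green glass jar with a black cap, 48 mm across, 55 mm high; origin under its centre; bystander
- palette: loose white ceramic palette, a disc 84 mm across, 12 mm high; origin under its centre; bystander
- driver: loose orange screwdriver, 150 mm long, lying along its x axis; bystander

How it is judged (in metres and radians):
At the end, for the whole second after the job is handed in: The fuel lever rests fully off (its joint above 1.51 rad, the stop being at 1.57), which the interlock allows only with all three oxygen levers home, and each blue handle still lies across (grip no more than 23 mm on the open side of its stem) (value of joint fuel_stem above 1.51 rad and x of ox_a_grip in the frame of ox_a above -0.023 m and x of ox_b_grip in the frame of ox_b above -0.023 m and x of ox_c_grip in the frame of ox_c above -0.023 m and velocity of joint fuel_stem below 0.05 rad/s); the robot touches nothing.
It fails at once if a lever was forced: an oxygen lever pressed on its stop, or the blocked fuel lever pressing the lock bar on it, with over 70 N there, about 15 N at the grip beyond what moves it (contact force between station and ox_a above 70 N or contact force between station and ox_b above 70 N or contact force between station and ox_c above 70 N).
It fails at once if the fuel lever was forced against its off stop with over 70 N there, about 15 N at the grip beyond what moves it (contact force between station and fuel above 70 N).
It fails at once if a bystander was shifted by more than 20 mm (distance of any of enamel_jar, palette, driver from where it was at the start of the episode above 0.02 m).
It also fails if it takes over 61 s, if anything falls off the work surface, if the arm or the gripper's body presses on something with over 40 N, if the wrist force passes 120 N, or if a joint passes its speed limit or range.

## Working session

There is one attempt and no reset: what is moved stays moved. The work goes in short steps, Python scripts to look and compute and a shell command to move; the robot and the scene stay as the last step left them, time stands still between calls to the robot, and variables do not carry over. Pictures are saved under pics/ and viewed, at most 10 in all, crops included, and the job is handed in when it is done.

```bash
mkdir -p pics; ls; python3 - <<'E'
from rig import *
import cv2,numpy as np
for n in("top","side"):
    c=read_camera(n); cv2.imwrite(f"pics/{n}0.png",cv2.resize(c["img"][:,:,::-1],(800,600),interpolation=cv2.INTER_CUBIC))
    np.savez(f"{n}0.npz",**c)
    print(n,c["camera_matrix"],c["rvec"],c["tvec"])
o=get_obs();print(o)
E
```

```text
pics
top [[429.11129867   0.         252.23590715]
 [  0.         429.11129867 194.93825042]
 [  0.           0.           1.        ]] [ 2.11439311 -2.15000479  0.21280907] [ 11.48547199 572.71294007 887.98907068]
side [[354.22970602   0.         261.0380332 ]
 [  0.         354.22970602 187.51131803]
 [  0.           0.           1.        ]] [ 0.18132726 -2.68044832  1.48782717] [550.09617827 105.18214556 789.89481032]
{'time_s': 0.1, 'joint_positions': array([-8.39384766e-01,  2.55726265e-01,  1.07113949e-01, -3.82553640e-04,
       -1.42390998e+00, -2.84633576e-01]), 'joint_vel': array([ 3.35824419e-04,  3.83237544e-05,  4.38904625e-03, -2.98888171e-04,
        1.17924709e-03,  1.05095577e-03]), 'joint_torque': array([-2.61247333e-03, -3.87604845e+01,  2.38471699e+01,  5.37790686e+00,
       -3.84118612e-03, -4.61702058e-06]), 'eef_pos': array([ 237.64413291, -495.85371681,  403.86382636]), 'tcp_rot': array([ 6.95775581e-01, -3.06305335e+00, -2.65744805e-03]), 'contact_force': array([-0.31891694, -0.1255621 ,  0.75368647]), 'ft_torque': array([-0.03857674,  0.05189114, -0.01707642]), 'finger_force': 0.0, 'opening': 85.26036877755318}
```

View pics/top0.png

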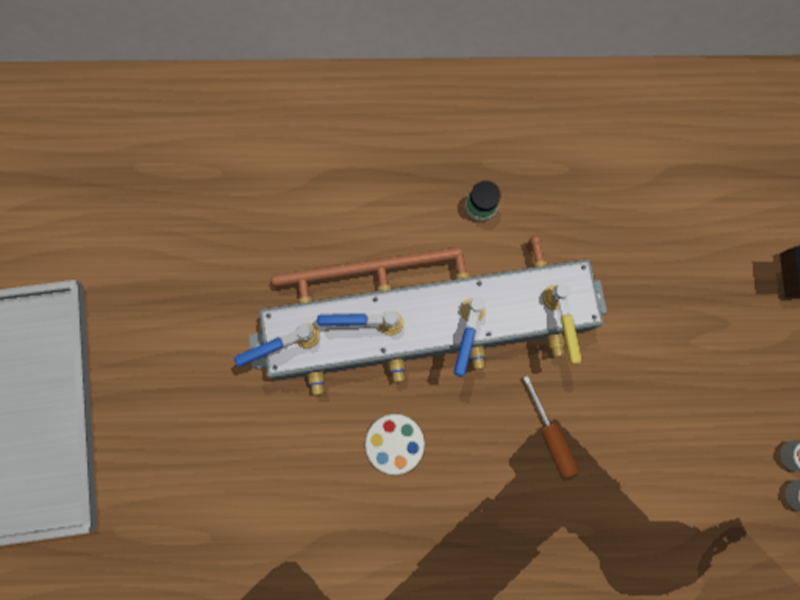

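View pics/side0.png

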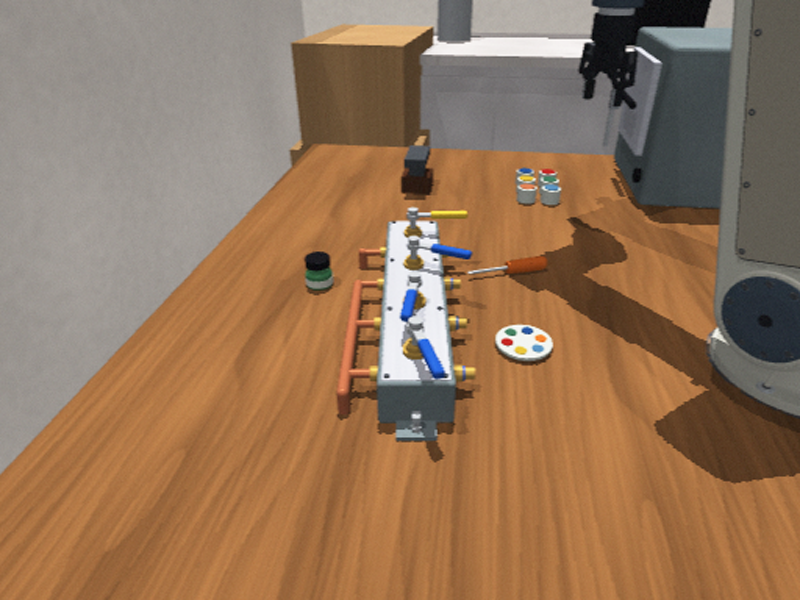

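The top view (800×600) shows the fuel stem at (562,293) with its handle at (571,338). The oxygen levers are at stem (477,305) with handle (465,350), stem (392,322) with handle (342,320), and stem (304,334) with handle (259,351). In the side view the handles are at about (448,214), (452,251), (408,303) and (431,358). The palette and driver lie in front, the jar behind.

```bash
cat > h.py <<'E'
import numpy as np,cv2
def load(n): return dict(np.load(n))
def ray(c,u,v):
    R=cv2.Rodrigues(c["rvec"])[0]; C=-R.T@c["tvec"]
    d=R.T@np.linalg.inv(c["camera_matrix"])@[u,v,1.]
    return C,d/np.linalg.norm(d)
def atz(c,u,v,z):
    C,d=ray(c,u,v); return C+d*(z-C[2])/d[2]
def tri(c1,p1,c2,p2):
    C1,d1=ray(c1,*p1);C2,d2=ray(c2,*p2)
    t=np.linalg.lstsq(np.stack([d1,-d2],1),C2-C1,rcond=None)[0]
    a,b=C1+t[0]*d1,C2+t[1]*d2
    return (a+b)/2,np.linalg.norm(a-b)
E
python3 - <<'E'
from h import *
T,S=load("top0.npz"),load("side0.npz");k=.64
for n,a,b in [("fg",(571,338),(448,214)),("1g",(465,350),(452,251)),("2g",(342,320),(408,303)),("3g",(259,351),(431,358)),
 ("fs",(562,293),(412,211)),("1s",(477,305),(413,240)),("2s",(392,322),(415,277)),("3s",(304,334),(415,321))]:
    p,e=tri(T,np.array(a)*k,S,np.array(b)*k); print(n,p.round(1),round(e,1), atz(T,*(np.array(a)*k),105).round(1))
cs=[atz(T,u*k,v*k,66).round(1) for u,v in[(262,312),(590,262),(602,324),(269,378)]];print(cs,np.mean(cs,0))
for n,p in dict(pal=(395,445),jar=(484,205),d1=(527,380),d2=(570,472)).items():print(n,atz(T,p[0]*k,p[1]*k,10).round())
# handle ends via blob PCA
hsv=cv2.cvtColor(T["img"],cv2.COLOR_RGB2HSV)
for nm,lo,hi in[("blue",(105,150,80),(125,255,255)),("yel",(24,150,120),(34,255,255))]:
    m=cv2.inRange(hsv,lo,hi);n,l,st,ce=cv2.connectedComponentsWithStats(m)
    for i in range(1,n):
        if st[i,4]>100:
            ys,xs=np.where(l==i);P=np.array([atz(T,x,y,108)[:2] for x,y in zip(xs,ys)])
            w,V=np.linalg.eigh(np.cov(P.T));d=V[:,1];print(nm,st[i,4],P.mean(0).round(1),"dir",np.degrees(np.arctan2(d[1],d[0])).round(1),"len",np.ptp(P@d).round(1))
E
```

```text
fg [ 514.4 -228.6  106.9] 0.3 [ 514.8 -229.2  105. ]
1g [499.2 -88.6 106.6] 3.7 [501.2 -88.9 105. ]
2g [543.9  71.6 108.2] 1.7 [543.5  71.8 105. ]
3g [503.6 179.9 105.4] 1.4 [504.3 180.  105. ]
fs [ 575.8 -219.   113. ] 4.0 [ 575.4 -221.2  105. ]
1s [ 560.3 -105.9  112.8] 1.8 [ 560.9 -107.   105. ]
2s [541.4   6.2 110.3] 4.7 [539.8   6.  105. ]
3s [526.8 120.6 114. ] 4.7 [525.7 121.6 105. ]
[array([562.8, 184.1,  66. ]), array([ 627. , -274.2,   66. ]), array([ 538.7, -284.5,   66. ]), array([472.1, 173.1,  66. ])] [550.15  -50.375  66.   ]
pal [379.   4.  10.]
jar [ 732. -137.   10.]
d1 [ 467. -188.   10.]
d2 [ 337. -242.   10.]
blue 180 [543.7  72.7] dir 89.3 len 61.4
blue 161 [496.7 -85.5] dir 167.0 len 63.3
blue 194 [503.3 180.5] dir 113.5 len 61.7
```

```bash
cat >> h.py <<'E'
C0=np.array([237.663,-495.994]); Y0=115.6
yS=np.radians(98.2); O=np.array([550.2,-50.4])
st={n:O+s*np.array([np.cos(yS),np.sin(yS)]) for n,s in dict(f=-172.5,a=-57.5,b=57.5,c=172.5).items()}
def pose(n,th,d,r=65):   # -> total x,y(cm),yaw from start for virtual handle angle th(deg), stand-off d
    t=np.radians(th);p=st[n]+r*np.array([np.cos(t),np.sin(t)])-d*np.array([np.sin(t),-np.cos(t)])
    return np.r_[(p-C0)/10,np.radians(th-Y0)]
E
python3 - <<'E'
from h import *
print({k:v.round(1) for k,v in st.items()})
for n,th,d in [("a",161,31),("a",161,19),("a",150,19),("a",140,19),("a",130,19),("a",120,19),("a",115,19),("b",88.5,31),("b",88.5,19),("c",110.5,31),("c",110.5,19)]:
    print(n,th,d,pose(n,th,d).round(2))
E
python3 -m jog '[{"jaw":0,"x":5,"y":4,"z":0,"yaw":0.15},{"jaw":0,"x":10,"y":9,"z":0,"yaw":0.3},{"jaw":0,"x":14,"y":14,"z":0,"yaw":0.45},{"jaw":0,"x":18,"y":19,"z":0,"yaw":0.6},{"jaw":0,"x":21.5,"y":24,"z":0,"yaw":0.75}]' 40
```

```text
{'f': array([ 574.8, -221.1]), 'a': array([ 558.4, -107.3]), 'b': array([542. ,   6.5]), 'c': array([525.6, 120.3])}
a 161 31 [24.92 38.05  0.79]
a 161 19 [25.31 39.19  0.79]
a 150 19 [25.49 40.47  0.6 ]
a 140 19 [25.87 41.59  0.43]
a 130 19 [26.44 42.63  0.25]
a 120 19 [27.18 43.55  0.08]
a 115 19 [ 2.760e+01  4.396e+01 -1.000e-02]
b 88.5 31 [27.5  56.83 -0.47]
b 88.5 19 [28.7  56.8  -0.47]
c 110.5 31 [23.61 66.64 -0.09]
c 110.5 19 [24.74 67.06 -0.09]
time_s: 0.72
eef_pos: [447.1, -263.3, 404.3]
tcp_rot: [1.776, -2.591, -0.001]
contact_force: [0.9, -1.3, -0.6]
opening: -0.0
finger_force: 0.0
```

```bash
python3 -m jog '[{"jaw":0,"x":1.5,"y":5,"z":0,"yaw":0.04},{"jaw":0,"x":2.5,"y":9.5,"z":-2,"yaw":0.04},{"jaw":0,"x":3.4,"y":14,"z":-5,"yaw":0.04},{"jaw":0,"x":3.4,"y":14,"z":-10,"yaw":0.04},{"jaw":0,"x":3.4,"y":14,"z":-11,"yaw":0.04}]'
python3 - <<'E'
from rig import *
import cv2,numpy as np
c=read_camera("wrist");cv2.imwrite("pics/w1.png",cv2.resize(c["img"][:,:,::-1],(800,600)))
print(get_obs()["eef_pos"])
E
```

```text
time_s: 1.35
eef_pos: [478.8, -124.6, 291.7]
tcp_rot: [1.819, -2.555, -0.007]
contact_force: [0.2, -0.8, 0.5]
opening: -0.3
finger_force: 0.0
[ 479.33174845 -125.09948156  292.40507538]
```

View pics/w1.png

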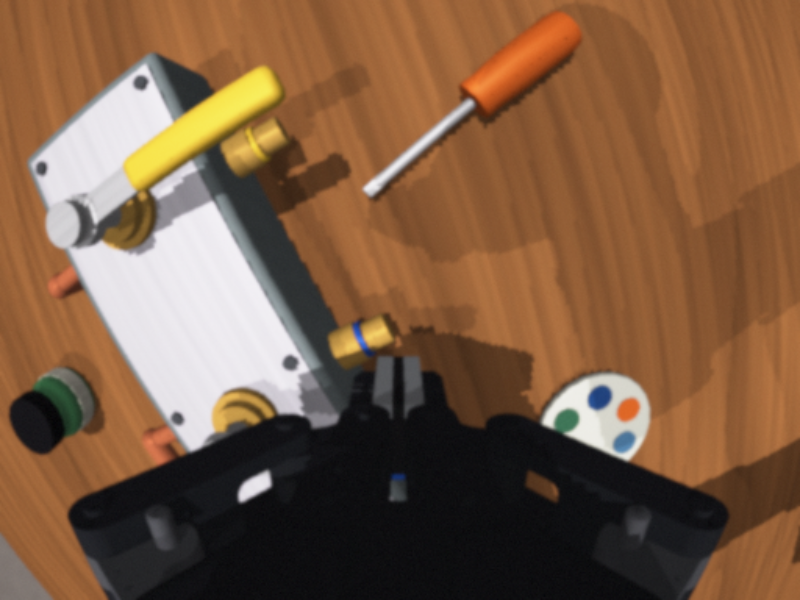

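The wrist view shows the shut fingers (tips near (400,365)) left of the fuel lever and clear of the handles. I'll hold still to see the steady-state offset.

```bash
python3 -m jog '[{"jaw":0,"x":0,"y":0,"z":0,"yaw":0},{"jaw":0,"x":0,"y":0,"z":0,"yaw":0}]'
```

```text
time_s: 1.65
eef_pos: [480.7, -125.7, 296.5]
tcp_rot: [-1.819, 2.558, -0.003]
contact_force: [-0.0, -0.6, 0.3]
opening: -0.1
finger_force: 0.0
```

```bash
python3 -m jog '[{"jaw":0,"x":0,"y":0,"z":-2.5,"yaw":0},{"jaw":0,"x":0,"y":0,"z":-4.4,"yaw":0},{"jaw":0,"x":0.6,"y":1,"z":-4.4,"yaw":0},{"jaw":0,"x":0.8,"y":1.6,"z":-4.4,"yaw":0},{"jaw":0,"x":0.8,"y":1.6,"z":-4.4,"yaw":0}]'
python3 -m jog '[{"jaw":0,"x":0.1,"y":0.3,"z":0,"yaw":0},{"jaw":0,"x":0.2,"y":0.6,"z":0,"yaw":0},{"jaw":0,"x":0.2,"y":0.6,"z":0,"yaw":0}]'
```

```text
time_s: 2.28
eef_pos: [488.8, -108.6, 251.9]
tcp_rot: [-1.822, 2.557, -0.002]
contact_force: [-0.3, 0.9, 1.1]
opening: -0.1
finger_force: 0.0
time_s: 2.65
eef_pos: [490.1, -103.3, 251.0]
tcp_rot: [1.821, -2.559, 0.001]
contact_force: [-0.9, -2.4, 2.3]
opening: -0.1
finger_force: 1.1
```

```bash
python3 -m jog '[{"jaw":0,"x":0.08,"y":0.6,"z":0.1,"yaw":-0.09},{"jaw":0,"x":0.18,"y":1.28,"z":0.1,"yaw":-0.19},{"jaw":0,"x":0.36,"y":1.85,"z":0.1,"yaw":-0.28},{"jaw":0,"x":0.56,"y":2.4,"z":0.1,"yaw":-0.36},{"jaw":0,"x":0.56,"y":2.4,"z":0.1,"yaw":-0.36}]'
python3 - <<'E'
from h import *
b=pose("a",140,19)
for t in (135,130,126,123,120,117,114,111,108,105,102,99,96,93,90,87,84,81): print(t,(pose("a",t,19)-b).round(2))
E
```

```text
time_s: 3.28
eef_pos: [495.4, -79.1, 251.3]
tcp_rot: [1.334, -2.843, -0.001]
contact_force: [-1.9, -2.2, -0.6]
opening: -0.0
finger_force: 0.8
135 [ 0.26  0.53 -0.09]
130 [ 0.57  1.04 -0.17]
126 [ 0.84  1.42 -0.24]
123 [ 1.07  1.69 -0.3 ]
120 [ 1.31  1.96 -0.35]
117 [ 1.56  2.21 -0.4 ]
114 [ 1.82  2.44 -0.45]
111 [ 2.1   2.66 -0.51]
108 [ 2.38  2.87 -0.56]
105 [ 2.68  3.06 -0.61]
102 [ 2.99  3.24 -0.66]
99 [ 3.31  3.4  -0.72]
96 [ 3.63  3.54 -0.77]
93 [ 3.96  3.67 -0.82]
90 [ 4.3   3.78 -0.87]
87 [ 4.64  3.87 -0.93]
84 [ 4.99  3.94 -0.98]
81 [ 5.34  3.99 -1.03]
```

```bash
python3 -m jog '[{"jaw":0,"x":0.26,"y":0.53,"z":0,"yaw":-0.09},{"jaw":0,"x":0.57,"y":1.04,"z":0,"yaw":-0.17},{"jaw":0,"x":0.84,"y":1.42,"z":0,"yaw":-0.24},{"jaw":0,"x":1.07,"y":1.69,"z":0,"yaw":-0.3}]'
python3 -m jog '[{"jaw":0,"x":0.12,"y":0.14,"z":0,"yaw":-0.03},{"jaw":0,"x":0.24,"y":0.27,"z":0,"yaw":-0.05}]'
python3 -m jog '[{"jaw":0,"x":0.12,"y":0.13,"z":0,"yaw":-0.03},{"jaw":0,"x":0.25,"y":0.25,"z":0,"yaw":-0.05}]'
```

```text
time_s: 3.78
eef_pos: [505.4, -62.3, 251.1]
tcp_rot: [0.892, -3.009, -0.002]
contact_force: [-4.3, -0.7, 2.4]
opening: -0.1
finger_force: 1.9
time_s: 4.03
eef_pos: [508.2, -59.5, 251.2]
tcp_rot: [0.817, -3.032, -0.001]
contact_force: [-4.7, 0.4, -0.0]
opening: -0.2
finger_force: 1.9
time_s: 4.28
eef_pos: [511.1, -56.9, 251.4]
tcp_rot: [0.74, -3.052, -0.001]
contact_force: [-4.3, -1.0, -1.2]
opening: 0.1
finger_force: 1.9
```

```bash
cat > ok.py <<'E'
import sys,numpy as np
from rig import *
o=get_obs();f=np.hypot(*o["contact_force"][:2]);print(o["time_s"],o["eef_pos"][:2].round(1),o["contact_force"].round(1),round(f,1))
sys.exit(f>float(sys.argv[1]))
E
J="python3 -m jog"; K="python3 ok.py 8"
$J '[{"jaw":0,"x":0.09,"y":0.075,"yaw":-0.018}]' >/dev/null; $K && $J '[{"jaw":0,"x":0.09,"y":0.075,"yaw":-0.018}]' >/dev/null && $K && $J '[{"jaw":0,"x":0.09,"y":0.075,"yaw":-0.018}]' >/dev/null && $K && $J '[{"jaw":0,"x":0.09,"y":0.075,"yaw":-0.018}]' >/dev/null && $K && $J '[{"jaw":0,"x":0.09,"y":0.075,"yaw":-0.018}]' >/dev/null && $K && $J '[{"jaw":0,"x":0.09,"y":0.07,"yaw":-0.018}]' >/dev/null && $K && $J '[{"jaw":0,"x":0.1,"y":0.07,"yaw":-0.018}]' >/dev/null && $K && $J '[{"jaw":0,"x":0.1,"y":0.07,"yaw":-0.018}]' >/dev/null && $K && $J '[{"jaw":0,"x":0.1,"y":0.07,"yaw":-0.018}]' >/dev/null && $K
```

```text
4.275 [511.1 -56.9] [-4.3 -1.  -1.2] 4.4validation failed for argument at $[0]...
False
```

```bash
sed -i 's/print(o/print("",o/' ok.py
J="python3 -m jog"; K="python3 ok.py 8"
$J '[{"jaw":0,"x":0.09,"y":0.075,"z":0,"yaw":-0.018}]' >/dev/null; $K && $J '[{"jaw":0,"x":0.09,"y":0.075,"z":0,"yaw":-0.018}]' >/dev/null && $K && $J '[{"jaw":0,"x":0.09,"y":0.075,"z":0,"yaw":-0.018}]' >/dev/null && $K && $J '[{"jaw":0,"x":0.09,"y":0.075,"z":0,"yaw":-0.018}]' >/dev/null && $K && $J '[{"jaw":0,"x":0.09,"y":0.075,"z":0,"yaw":-0.018}]' >/dev/null && $K && $J '[{"jaw":0,"x":0.09,"y":0.07,"z":0,"yaw":-0.018}]' >/dev/null && $K && $J '[{"jaw":0,"x":0.1,"y":0.07,"z":0,"yaw":-0.018}]' >/dev/null && $K && $J '[{"jaw":0,"x":0.1,"y":0.07,"z":0,"yaw":-0.018}]' >/dev/null && $K && $J '[{"jaw":0,"x":0.1,"y":0.07,"z":0,"yaw":-0.018}]' >/dev/null && $K
```

```text
4.4 [512.1 -56.2] [-3.6  0.6 -0.4] 3.7False
```

```bash
sed -i 's/sys.exit(\(.*\))$/sys.exit(int(\1))/' ok.py; tail -1 ok.py
J="python3 -m jog"; K="python3 ok.py 8"
$J '[{"jaw":0,"x":0.09,"y":0.075,"z":0,"yaw":-0.018}]' >/dev/null; $K && $J '[{"jaw":0,"x":0.09,"y":0.075,"z":0,"yaw":-0.018}]' >/dev/null && $K && $J '[{"jaw":0,"x":0.09,"y":0.075,"z":0,"yaw":-0.018}]' >/dev/null && $K && $J '[{"jaw":0,"x":0.09,"y":0.075,"z":0,"yaw":-0.018}]' >/dev/null && $K && $J '[{"jaw":0,"x":0.09,"y":0.07,"z":0,"yaw":-0.018}]' >/dev/null && $K && $J '[{"jaw":0,"x":0.1,"y":0.07,"z":0,"yaw":-0.018}]' >/dev/null && $K && $J '[{"jaw":0,"x":0.1,"y":0.07,"z":0,"yaw":-0.018}]' >/dev/null && $K && $J '[{"jaw":0,"x":0.1,"y":0.07,"z":0,"yaw":-0.018}]' >/dev/null && $K && $J '[{"jaw":0,"x":0.1,"y":0.06,"z":0,"yaw":-0.018}]' >/dev/null && $K && $J '[{"jaw":0,"x":0.1,"y":0.06,"z":0,"yaw":-0.018}]' >/dev/null && $K
```

```text
sys.exit(int(f>float(sys.argv[1])))
 4.525 [513.1 -55.5] [-3.9 -0.1 -1.2] 3.9
 4.65 [514.  -54.7] [-4.6  0.4 -0.2] 4.7
 4.775 [514.9 -54. ] [-4.4  1.3 -1.3] 4.6
 4.9 [515.9 -53.2] [-4.9  0.5 -1.6] 4.9
 5.025 [516.8 -52.5] [-4.3  1.3 -0.6] 4.4
 5.15 [517.8 -51.8] [-4.9  1.4 -1.2] 5.1
 5.275 [518.8 -51.1] [-4.5  0.9 -0.4] 4.6
 5.4 [519.8 -50.4] [-3.4  0.9  0.4] 3.5
 5.525 [520.8 -49.8] [-4.8  0.7  0.8] 4.9
 5.65 [521.8 -49.2] [-3.9  1.3  1.1] 4.1
```

```bash

J="python3 -m jog"; K="python3 ok.py 8"
$J '[{"jaw":0,"x":0.1,"y":0.06,"z":0,"yaw":-0.018}]' >/dev/null; $K && $J '[{"jaw":0,"x":0.1,"y":0.06,"z":0,"yaw":-0.018}]' >/dev/null && $K && $J '[{"jaw":0,"x":0.1,"y":0.06,"z":0,"yaw":-0.018}]' >/dev/null && $K && $J '[{"jaw":0,"x":0.1,"y":0.06,"z":0,"yaw":-0.018}]' >/dev/null && $K && $J '[{"jaw":0,"x":0.105,"y":0.055,"z":0,"yaw":-0.018}]' >/dev/null && $K && $J '[{"jaw":0,"x":0.105,"y":0.055,"z":0,"yaw":-0.018}]' >/dev/null && $K && $J '[{"jaw":0,"x":0.105,"y":0.055,"z":0,"yaw":-0.018}]' >/dev/null && $K && $J '[{"jaw":0,"x":0.11,"y":0.05,"z":0,"yaw":-0.018}]' >/dev/null && $K && $J '[{"jaw":0,"x":0.11,"y":0.05,"z":0,"yaw":-0.018}]' >/dev/null && $K && $J '[{"jaw":0,"x":0.11,"y":0.045,"z":0,"yaw":-0.018}]' >/dev/null && $K && $J '[{"jaw":0,"x":0.11,"y":0.045,"z":0,"yaw":-0.018}]' >/dev/null && $K && $J '[{"jaw":0,"x":0.11,"y":0.04,"z":0,"yaw":-0.018}]' >/dev/null && $K
```

```text
5.775 [522.8 -48.6] [-3.5  1.7  0.5] 3.9
 5.9 [523.8 -48. ] [-5.8  1.6  0.7] 6.1
 6.025 [524.6 -47.5] [-7.6  0.7  2.1] 7.7
 6.15 [525.2 -46.9] [-8.1  2.3  3.7] 8.4
```

```bash

J="python3 -m jog"; K="python3 ok.py 11"
$J '[{"jaw":0,"x":0.1,"y":0.04,"z":0,"yaw":0}]' >/dev/null; $K && $J '[{"jaw":0,"x":0.1,"y":0.04,"z":0,"yaw":0}]' >/dev/null && $K && $J '[{"jaw":0,"x":0,"y":0,"z":0,"yaw":0}]' >/dev/null && $K
```

```text
6.275 [526.  -46.5] [-9.4  1.5  3.6] 9.5
 6.4 [526.7 -46.2] [-10.6   1.    3.3] 10.7
 6.525 [526.7 -46.2] [-9.2  2.5  3.3] 9.5
```

```bash

python3 -m jog '[{"jaw":0,"x":-1,"y":0,"z":0,"yaw":0},{"jaw":0,"x":-2.5,"y":1,"z":0,"yaw":-0.05},{"jaw":0,"x":-2.5,"y":5,"z":0,"yaw":-0.15},{"jaw":0,"x":-2.2,"y":9,"z":0,"yaw":-0.24},{"jaw":0,"x":-2.0,"y":11.7,"z":0,"yaw":-0.24}]'
python3 -m jog '[{"jaw":0,"x":0,"y":0,"z":0,"yaw":0}]'
cat > w.py <<'E'
import sys
from rig import *
from h import *
o=get_obs();a=o["tcp_rot"];ya=2*np.degrees(np.arctan2(a[1],a[0]))-90;ya%=180
print("pos",o["eef_pos"].round(1),"tooly deg",ya.round(1))
n,th,d=sys.argv[1],float(sys.argv[2]),float(sys.argv[3])
p=pose(n,th,d);t=C0+10*p[:2];print("target",t.round(1),"shift cm",((t-o["eef_pos"][:2])/10).round(2),"yaw",np.radians(th-ya).round(3))
E
python3 w.py b 88.5 24
```

```text
time_s: 7.15
eef_pos: [508.7, 72.6, 252.8]
tcp_rot: [0.052, 3.136, 0.002]
contact_force: [-0.3, 0.4, -0.6]
opening: -0.2
finger_force: 0.0
time_s: 7.28
eef_pos: [508.7, 72.6, 252.6]
tcp_rot: [0.048, 3.137, 0.002]
contact_force: [-0.4, -0.5, 0.8]
opening: 0.4
finger_force: 0.0
pos [508.7  72.6 252.6] tooly deg 88.2
target [519.7  72.1] shift cm [ 1.1  -0.05] yaw 0.005
```

```bash

J="python3 -m jog"; K="python3 ok.py 10.5"; python3 -m jog '[{"jaw":0,"x":0.5,"y":0,"z":0,"yaw":0},{"jaw":0,"x":0.9,"y":0,"z":0,"yaw":0},{"jaw":0,"x":0.9,"y":0,"z":0,"yaw":0}]' >/dev/null; $K && 
$J '[{"jaw":0,"x":0.15,"y":0,"z":0,"yaw":0}]' >/dev/null; $K && $J '[{"jaw":0,"x":0.15,"y":0,"z":0,"yaw":0}]' >/dev/null && $K && $J '[{"jaw":0,"x":0.15,"y":0,"z":0,"yaw":0}]' >/dev/null && $K && $J '[{"jaw":0,"x":0.15,"y":0,"z":0,"yaw":0}]' >/dev/null && $K && $J '[{"jaw":0,"x":0.1,"y":0,"z":0,"yaw":0}]' >/dev/null && $K && $J '[{"jaw":0,"x":0.1,"y":0,"z":0,"yaw":0}]' >/dev/null && $K && $J '[{"jaw":0,"x":0.1,"y":0,"z":0,"yaw":0}]' >/dev/null && $K && $J '[{"jaw":0,"x":0.1,"y":0,"z":0,"yaw":0}]' >/dev/null && $K && $J '[{"jaw":0,"x":0.1,"y":0,"z":0,"yaw":0}]' >/dev/null && $K && $J '[{"jaw":0,"x":0.1,"y":0,"z":0,"yaw":0}]' >/dev/null && $K && $J '[{"jaw":0,"x":0.1,"y":0,"z":0,"yaw":0}]' >/dev/null && $K && $J '[{"jaw":0,"x":0.1,"y":0,"z":0,"yaw":0}]' >/dev/null && $K
```

```text
7.65 [517.1  70.3] [ 0.1  0.3 -0.1] 0.3
 7.775 [518.3  70.5] [-0.   0.6  1.1] 0.6
 7.9 [519.8  70.7] [-0.3 -0.1 -0.1] 0.3
 8.025 [521.3  70.9] [ 0.2  0.  -0. ] 0.2
 8.15 [522.8  70.9] [ 0.6  0.9 -0.5] 1.1
 8.275 [523.8  71. ] [ 0.6 -0.2 -0.3] 0.6
 8.4 [524.8  70.9] [ 0.3 -0.7  0.9] 0.8
 8.525 [525.8  70.9] [-0.6  0.9 -0.7] 1.1
 8.65 [526.8  70.9] [-0.3 -0.2 -0.3] 0.4
 8.775 [527.3  70.9] [-4.6  1.3  2.5] 4.8
 8.9 [527.7  70.9] [-8.2  1.5  5.5] 8.3
 9.025 [528.4  70.9] [-7.9  2.6  5.1] 8.3
 9.15 [529.4  71. ] [-7.7  1.9  4.3] 7.9
```

Contact came at x≈527, and the force then plateaus near 8 N while the tool advances. So this one was ajar, and I'll continue.

```bash

J="python3 -m jog"; K="python3 ok.py 12"; 
$J '[{"jaw":0,"x":0.1,"y":0,"z":0,"yaw":0}]' >/dev/null; $K && $J '[{"jaw":0,"x":0.1,"y":0,"z":0,"yaw":-0.018}]' >/dev/null && $K && $J '[{"jaw":0,"x":0.1,"y":0,"z":0,"yaw":-0.018}]' >/dev/null && $K && $J '[{"jaw":0,"x":0.1,"y":0,"z":0,"yaw":-0.018}]' >/dev/null && $K && $J '[{"jaw":0,"x":0.1,"y":0,"z":0,"yaw":-0.018}]' >/dev/null && $K && $J '[{"jaw":0,"x":0.1,"y":0,"z":0,"yaw":-0.018}]' >/dev/null && $K && $J '[{"jaw":0,"x":0.1,"y":0,"z":0,"yaw":-0.018}]' >/dev/null && $K && $J '[{"jaw":0,"x":0.1,"y":0,"z":0,"yaw":-0.018}]' >/dev/null && $K && $J '[{"jaw":0,"x":0.1,"y":0,"z":0,"yaw":-0.018}]' >/dev/null && $K && $J '[{"jaw":0,"x":0.1,"y":0,"z":0,"yaw":-0.018}]' >/dev/null && $K && $J '[{"jaw":0,"x":0.1,"y":0,"z":0,"yaw":-0.018}]' >/dev/null && $K && $J '[{"jaw":0,"x":0.1,"y":0,"z":0,"yaw":-0.018}]' >/dev/null && $K
```

```text
9.275 [530.3  71. ] [-8.1  1.4  4.8] 8.2
 9.4 [531.4  71.2] [-8.   3.8  5.9] 8.9
 9.525 [532.4  71.3] [-8.1  5.1  4.5] 9.6
 9.65 [533.4  71.4] [-8.   4.6  3.7] 9.2
 9.775 [534.4  71.6] [-8.1  5.   4.5] 9.5
 9.9 [535.4  71.6] [-8.1  4.9  3.6] 9.4
 10.025 [536.3  71.8] [-9.6  7.3  5.2] 12.1
```

```bash

J="python3 -m jog"; K="python3 ok.py 15"; 
$J '[{"jaw":0,"x":0.1,"y":-0.1,"z":0,"yaw":0}]' >/dev/null; $K && $J '[{"jaw":0,"x":0.1,"y":-0.1,"z":0,"yaw":0}]' >/dev/null && $K && $J '[{"jaw":0,"x":0.1,"y":-0.05,"z":0,"yaw":0}]' >/dev/null && $K && $J '[{"jaw":0,"x":0.1,"y":0,"z":0,"yaw":0}]' >/dev/null && $K && $J '[{"jaw":0,"x":0,"y":0,"z":0,"yaw":0}]' >/dev/null && $K
```

```text
10.15 [536.9  71. ] [-11.1   9.2   4.4] 14.4
 10.275 [537.5  70.2] [-13.3   9.6   3.6] 16.4
```

```bash

python3 -m jog '[{"jaw":0,"x":-1,"y":0,"z":0,"yaw":0},{"jaw":0,"x":-3.5,"y":1,"z":0,"yaw":0.1},{"jaw":0,"x":-6.5,"y":4,"z":0,"yaw":0.25},{"jaw":0,"x":-6.5,"y":7,"z":0,"yaw":0.4},{"jaw":0,"x":-6.5,"y":9.5,"z":0,"yaw":0.5}]'
python3 -m jog '[{"jaw":0,"x":0,"y":0,"z":0,"yaw":0}]' >/dev/null
python3 w.py c 110.5 24;python3 w.py c 110.5 19
```

```text
time_s: 10.9
eef_pos: [474.5, 164.8, 252.2]
tcp_rot: [-0.567, 3.088, 0.0]
contact_force: [0.6, -0.2, 0.0]
opening: -0.1
finger_force: 0.0
pos [474.8 165.  252. ] tooly deg 110.7
target [480.4 172.8] shift cm [0.55 0.78] yaw -0.003
pos [474.8 165.  252. ] tooly deg 110.7
target [485.  174.6] shift cm [1.02 0.95] yaw -0.003
```

```bash

J="python3 -m jog"; K="python3 ok.py 10.5"; python3 -m jog '[{"jaw":0,"x":0.2,"y":0.4,"z":0,"yaw":0},{"jaw":0,"x":0.4,"y":0.72,"z":0,"yaw":0},{"jaw":0,"x":0.4,"y":0.72,"z":0,"yaw":0}]' >/dev/null; $K && 
$J '[{"jaw":0,"x":0.14,"y":0.05,"z":0,"yaw":0}]' >/dev/null; $K && $J '[{"jaw":0,"x":0.14,"y":0.05,"z":0,"yaw":0}]' >/dev/null && $K && $J '[{"jaw":0,"x":0.1,"y":0.04,"z":0,"yaw":0}]' >/dev/null && $K && $J '[{"jaw":0,"x":0.1,"y":0.04,"z":0,"yaw":0}]' >/dev/null && $K && $J '[{"jaw":0,"x":0.1,"y":0.04,"z":0,"yaw":0}]' >/dev/null && $K && $J '[{"jaw":0,"x":0.1,"y":0.04,"z":0,"yaw":0}]' >/dev/null && $K && $J '[{"jaw":0,"x":0.1,"y":0.04,"z":0,"yaw":0}]' >/dev/null && $K && $J '[{"jaw":0,"x":0.1,"y":0.04,"z":0,"yaw":0}]' >/dev/null && $K && $J '[{"jaw":0,"x":0.1,"y":0.04,"z":0,"yaw":0}]' >/dev/null && $K && $J '[{"jaw":0,"x":0.1,"y":0.04,"z":0,"yaw":0}]' >/dev/null && $K && $J '[{"jaw":0,"x":0.1,"y":0.04,"z":0,"yaw":0}]' >/dev/null && $K && $J '[{"jaw":0,"x":0.1,"y":0.04,"z":0,"yaw":0}]' >/dev/null && $K && $J '[{"jaw":0,"x":0.1,"y":0.04,"z":0,"yaw":0}]' >/dev/null && $K
```

```text
11.4 [479.  170.8] [0.2 0.  0.8] 0.2
 11.525 [480.2 171.3] [ 0.4 -0.9 -0. ] 1.0
 11.65 [481.6 172. ] [ 0.5  0.4 -0.1] 0.6
 11.775 [482.6 172.5] [ 0.4 -0.8  0. ] 0.9
 11.9 [483.6 172.9] [-0.1  0.2 -0.6] 0.2
 12.025 [484.6 173.3] [0.1 0.6 0.3] 0.6
 12.15 [485.6 173.8] [0.6 0.2 1. ] 0.6
 12.275 [486.6 174.1] [ 0.4 -0.4  0.3] 0.6
 12.4 [487.1 174.3] [-5.  -0.4  3.2] 5.0
 12.525 [487.7 174.6] [-5.9 -0.4  3.1] 5.9
 12.65 [488.6 175.1] [-5.9 -0.5  3.8] 5.9
 12.775 [489.6 175.5] [-6.1  0.4  3.6] 6.1
 12.9 [490.5 175.9] [-6.7 -0.6  4.4] 6.7
 13.025 [491.4 176.3] [-6.7  0.5  4.7] 6.7
```

```bash

J="python3 -m jog"; K="python3 ok.py 10"; 
$J '[{"jaw":0,"x":0.1,"y":0.035,"z":0,"yaw":-0.018}]' >/dev/null; $K && $J '[{"jaw":0,"x":0.1,"y":0.035,"z":0,"yaw":-0.018}]' >/dev/null && $K && $J '[{"jaw":0,"x":0.1,"y":0.035,"z":0,"yaw":-0.018}]' >/dev/null && $K && $J '[{"jaw":0,"x":0.1,"y":0.035,"z":0,"yaw":-0.018}]' >/dev/null && $K && $J '[{"jaw":0,"x":0.1,"y":0.03,"z":0,"yaw":-0.018}]' >/dev/null && $K && $J '[{"jaw":0,"x":0.1,"y":0.03,"z":0,"yaw":-0.018}]' >/dev/null && $K && $J '[{"jaw":0,"x":0.1,"y":0.03,"z":0,"yaw":-0.018}]' >/dev/null && $K && $J '[{"jaw":0,"x":0.1,"y":0.03,"z":0,"yaw":-0.018}]' >/dev/null && $K && $J '[{"jaw":0,"x":0.1,"y":0.03,"z":0,"yaw":-0.018}]' >/dev/null && $K && $J '[{"jaw":0,"x":0.1,"y":0.03,"z":0,"yaw":-0.018}]' >/dev/null && $K && $J '[{"jaw":0,"x":0.1,"y":0.02,"z":0,"yaw":-0.018}]' >/dev/null && $K && $J '[{"jaw":0,"x":0.1,"y":0.02,"z":0,"yaw":-0.018}]' >/dev/null && $K
```

```text
13.15 [492.2 176.6] [-8.3  0.6  4.4] 8.3
 13.275 [492.9 177. ] [-9.3  1.2  4.4] 9.3
 13.4 [493.6 177.4] [-10.5   2.    5.7] 10.7
```

```bash

python3 -m jog '[{"jaw":0,"x":-1.5,"y":-0.5,"z":0,"yaw":0},{"jaw":0,"x":-5,"y":-3,"z":1,"yaw":0.1},{"jaw":0,"x":-6.5,"y":-8,"z":2,"yaw":0.25},{"jaw":0,"x":-7,"y":-14,"z":2,"yaw":0.4},{"jaw":0,"x":-7,"y":-20,"z":2,"yaw":0.56}]' >/dev/null
python3 -m jog '[{"jaw":0,"x":0,"y":-6,"z":0,"yaw":0.18},{"jaw":0,"x":0,"y":-12,"z":0,"yaw":0.36},{"jaw":0,"x":0,"y":-18,"z":0,"yaw":0.54},{"jaw":0,"x":0,"y":-24,"z":0,"yaw":0.7},{"jaw":0,"x":0,"y":-24,"z":0,"yaw":0.8}]'
python3 - <<'E'
from rig import *
import cv2
c=read_camera("top");cv2.imwrite("pics/t2.png",c["img"][130:260,130:420,::-1].repeat(2,0).repeat(2,1))
E
python3 w.py f 188 34
```

```text
time_s: 14.65
eef_pos: [425.8, -259.7, 271.8]
tcp_rot: [-2.314, 2.125, -0.002]
contact_force: [0.4, -0.5, 0.3]
opening: 0.2
finger_force: 0.0
pos [ 425.8 -262.   271.7] tooly deg 5.5
target [ 515.2 -263.9] shift cm [ 8.93 -0.18] yaw 3.185
```

View pics/t2.png

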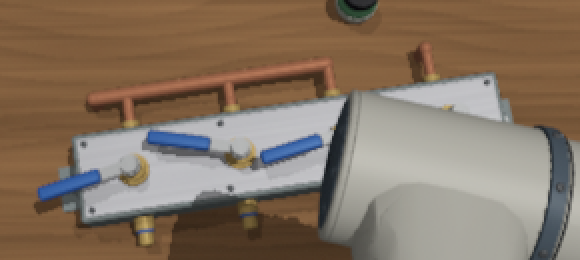

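The crop shows all three blue handles lying across. Handle midpoints are at about (70,185), (178,140) and (292,150). Now the fuel lever.

```bash

python3 -m jog '[{"jaw":0,"x":3,"y":-0.2,"z":0,"yaw":0.05},{"jaw":0,"x":6,"y":-0.2,"z":-1,"yaw":0.05},{"jaw":0,"x":8.9,"y":-0.2,"z":-2,"yaw":0.05},{"jaw":0,"x":8.9,"y":-0.2,"z":-2,"yaw":0.05}]'
J="python3 -m jog"; K="python3 ok.py 10"; $K && $J '[{"jaw":0,"x":-0.1,"y":0.4,"z":0,"yaw":0},{"jaw":0,"x":-0.15,"y":0.9,"z":0,"yaw":0}]' >/dev/null && $K && $J '[{"jaw":0,"x":-0.02,"y":0.15,"z":0,"yaw":0}]' >/dev/null && $K && $J '[{"jaw":0,"x":-0.02,"y":0.15,"z":0,"yaw":0}]' >/dev/null && $K && $J '[{"jaw":0,"x":-0.02,"y":0.15,"z":0,"yaw":0}]' >/dev/null && $K && $J '[{"jaw":0,"x":-0.02,"y":0.15,"z":0,"yaw":0}]' >/dev/null && $K
python3 w.py f 188 19
python3 - <<'E'
from h import *
b=pose("f",188,19)
for t in range(184,88,-4): print(t,(pose("f",t,19)-b).round(2))
E
```

```text
time_s: 15.2
eef_pos: [516.1, -259.3, 250.3]
tcp_rot: [2.362, -2.071, -0.001]
contact_force: [-0.4, 1.1, 0.1]
opening: 0.0
finger_force: 0.0
 15.2 [ 516.1 -259.3] [-0.4  1.1  0.1] 1.2
 15.45 [ 512.7 -250.2] [-0.5 -0.4 -0.1] 0.7
 15.575 [ 512.7 -248.6] [ 0.1  0.9 -0. ] 0.9
 15.7 [ 512.7 -247.9] [-0.2 -5.5 -0.5] 5.5
 15.825 [ 512.5 -246.7] [-0.5 -5.6 -0.1] 5.6
 15.95 [ 512.3 -245.3] [-2.1 -5.8  1.6] 6.1
pos [ 512.3 -245.3  252.3] tooly deg 7.5
target [ 513.1 -249. ] shift cm [ 0.08 -0.36] yaw 3.151
184 [-0.18  0.44 -0.07]
180 [-0.33  0.89 -0.14]
176 [-0.44  1.34 -0.21]
172 [-0.53  1.81 -0.28]
168 [-0.58  2.28 -0.35]
164 [-0.6   2.75 -0.42]
160 [-0.59  3.22 -0.49]
156 [-0.54  3.69 -0.56]
152 [-0.46  4.16 -0.63]
148 [-0.35  4.62 -0.7 ]
144 [-0.2   5.07 -0.77]
140 [-0.03  5.51 -0.84]
136 [ 0.18  5.93 -0.91]
132 [ 0.41  6.35 -0.98]
128 [ 0.67  6.74 -1.05]
124 [ 0.96  7.11 -1.12]
120 [ 1.28  7.47 -1.19]
116 [ 1.62  7.8  -1.26]
112 [ 1.98  8.1  -1.33]
108 [ 2.36  8.38 -1.4 ]
104 [ 2.76  8.63 -1.47]
100 [ 3.17  8.86 -1.54]
96 [ 3.6   9.05 -1.61]
92 [ 4.05  9.22 -1.68]
```

```bash

J="python3 -m jog"; K="python3 ok.py 9.5"; 
$J '[{"jaw":0,"x":-0.06,"y":0.14,"z":0,"yaw":-0.04}]' >/dev/null; $K && $J '[{"jaw":0,"x":-0.06,"y":0.15,"z":0,"yaw":-0.04}]' >/dev/null && $K && $J '[{"jaw":0,"x":-0.06,"y":0.15,"z":0,"yaw":-0.03}]' >/dev/null && $K && $J '[{"jaw":0,"x":-0.05,"y":0.15,"z":0,"yaw":-0.03}]' >/dev/null && $K && $J '[{"jaw":0,"x":-0.04,"y":0.15,"z":0,"yaw":-0.03}]' >/dev/null && $K && $J '[{"jaw":0,"x":-0.03,"y":0.15,"z":0,"yaw":-0.03}]' >/dev/null && $K && $J '[{"jaw":0,"x":-0.03,"y":0.15,"z":0,"yaw":-0.03}]' >/dev/null && $K && $J '[{"jaw":0,"x":-0.03,"y":0.15,"z":0,"yaw":-0.025}]' >/dev/null && $K && $J '[{"jaw":0,"x":-0.02,"y":0.15,"z":0,"yaw":-0.025}]' >/dev/null && $K && $J '[{"jaw":0,"x":-0.02,"y":0.15,"z":0,"yaw":-0.025}]' >/dev/null && $K && $J '[{"jaw":0,"x":-0.01,"y":0.15,"z":0,"yaw":-0.025}]' >/dev/null && $K && $J '[{"jaw":0,"x":-0.01,"y":0.15,"z":0,"yaw":-0.025}]' >/dev/null && $K; python3 w.py f 164 19
```

```text
16.075 [ 511.6 -244. ] [-2.  -6.   1.6] 6.4
 16.2 [ 510.9 -242.5] [-1.9 -4.4  1. ] 4.7
 16.325 [ 510.3 -240.9] [-1.4 -5.   2.6] 5.2
 16.45 [ 509.8 -239.4] [-1.3 -4.7  1.5] 4.9
 16.575 [ 509.4 -237.9] [-3.6 -4.7  2.3] 5.9
 16.7 [ 509.  -236.3] [-2.5 -4.3  2.6] 4.9
 16.825 [ 508.6 -234.8] [-2.6 -4.5  1.6] 5.2
 16.95 [ 508.3 -233.3] [-1.7 -4.6  2.8] 4.9
 17.075 [ 508.1 -231.8] [-3.1 -4.4  2.9] 5.4
 17.2 [ 507.8 -230.3] [-3.4 -5.1  2.5] 6.2
 17.325 [ 507.7 -228.8] [-2.  -4.6  2.3] 5.0
 17.45 [ 507.5 -227.3] [-2.6 -4.7  2.1] 5.4
pos [ 507.5 -227.3  252.1] tooly deg 167.1
target [ 507.1 -221.5] shift cm [-0.05  0.58] yaw -0.054
```

```bash

python3 -m jog '[{"jaw":0,"x":-0.01,"y":0.94,"z":0,"yaw":-0.14},{"jaw":0,"x":0.12,"y":1.88,"z":0,"yaw":-0.28},{"jaw":0,"x":0.38,"y":2.79,"z":0,"yaw":-0.42},{"jaw":0,"x":0.76,"y":3.65,"z":0,"yaw":-0.56},{"jaw":0,"x":1.25,"y":4.46,"z":0,"yaw":-0.7}]'
python3 -m jog '[{"jaw":0,"x":0.29,"y":0.37,"z":0,"yaw":-0.07},{"jaw":0,"x":0.61,"y":0.73,"z":0,"yaw":-0.14},{"jaw":0,"x":0.95,"y":1.06,"z":0,"yaw":-0.21}]'
python3 w.py f 112 19;python3 w.py f 98.2 19
```

```text
time_s: 18.08
eef_pos: [519.4, -182.0, 251.5]
tcp_rot: [0.989, -2.978, -0.002]
contact_force: [-4.5, -2.0, 3.4]
opening: -0.3
finger_force: 2.6
time_s: 18.45
eef_pos: [528.8, -171.2, 251.1]
tcp_rot: [0.675, -3.064, -0.003]
contact_force: [-5.8, -0.5, 3.6]
opening: 0.1
finger_force: 2.5
pos [ 528.8 -171.2  251.1] tooly deg 114.8
target [ 532.8 -168. ] shift cm [0.41 0.33] yaw -0.05
pos [ 528.8 -171.2  251.1] tooly deg 114.8
target [ 546.7 -159.5] shift cm [1.8  1.17] yaw -0.291
```

```bash

J="python3 -m jog"; K="python3 ok.py 8.5"; 
$J '[{"jaw":0,"x":0.2,"y":0.16,"z":0,"yaw":-0.04},{"jaw":0,"x":0.41,"y":0.33,"z":0,"yaw":-0.05},{"jaw":0,"x":0.6,"y":0.46,"z":0,"yaw":-0.09}]' >/dev/null; $K && $J '[{"jaw":0,"x":0.1,"y":0.07,"z":0,"yaw":-0.017}]' >/dev/null && $K && $J '[{"jaw":0,"x":0.1,"y":0.07,"z":0,"yaw":-0.017}]' >/dev/null && $K && $J '[{"jaw":0,"x":0.1,"y":0.065,"z":0,"yaw":-0.017}]' >/dev/null && $K && $J '[{"jaw":0,"x":0.1,"y":0.06,"z":0,"yaw":-0.017}]' >/dev/null && $K && $J '[{"jaw":0,"x":0.1,"y":0.06,"z":0,"yaw":-0.017}]' >/dev/null && $K && $J '[{"jaw":0,"x":0.1,"y":0.06,"z":0,"yaw":-0.017}]' >/dev/null && $K && $J '[{"jaw":0,"x":0.1,"y":0.055,"z":0,"yaw":-0.017}]' >/dev/null && $K && $J '[{"jaw":0,"x":0.1,"y":0.055,"z":0,"yaw":-0.017}]' >/dev/null && $K && $J '[{"jaw":0,"x":0.1,"y":0.05,"z":0,"yaw":-0.017}]' >/dev/null && $K && $J '[{"jaw":0,"x":0.1,"y":0.05,"z":0,"yaw":-0.017}]' >/dev/null && $K && $J '[{"jaw":0,"x":0.1,"y":0.05,"z":0,"yaw":-0.017}]' >/dev/null && $K && $J '[{"jaw":0,"x":0.1,"y":0.05,"z":0,"yaw":-0.017}]' >/dev/null && $K && $J '[{"jaw":0,"x":0.1,"y":0.04,"z":0,"yaw":-0.017}]' >/dev/null && $K && $J '[{"jaw":0,"x":0.1,"y":0.04,"z":0,"yaw":-0.017}]' >/dev/null && $K
```

```text
18.825 [ 534.7 -166.6] [-5.9  0.5  1.8] 5.9
 18.95 [ 535.8 -165.8] [-6.3  0.7  2.6] 6.3
 19.075 [ 536.7 -165.1] [-5.7  0.8  2.7] 5.8
 19.2 [ 537.7 -164.5] [-6.3  0.4  2.1] 6.3
 19.325 [ 538.7 -163.8] [-5.8  1.5  2.5] 6.0
 19.45 [ 539.7 -163.2] [-5.8  1.6  2.1] 6.0
 19.575 [ 540.7 -162.6] [-6.3  2.4  1.5] 6.8
 19.7 [ 541.6 -162. ] [-6.5  1.1  0.4] 6.6
 19.825 [ 542.7 -161.4] [-6.3  1.1  2.7] 6.4
 19.95 [ 543.7 -160.9] [-6.1  1.3  1.8] 6.2
 20.075 [ 544.7 -160.4] [-4.   2.   1.5] 4.4
 20.2 [ 545.7 -159.9] [-5.9  1.9  1.2] 6.2
 20.325 [ 546.7 -159.3] [-5.5  2.5  2.1] 6.1
 20.45 [ 547.7 -158.9] [-5.8  2.2  1.8] 6.2
 20.575 [ 548.7 -158.5] [-5.2  3.   2.1] 6.0
```

```bash

J="python3 -m jog"; K="python3 ok.py 10.5"; 
$J '[{"jaw":0,"x":0.1,"y":0.03,"z":0,"yaw":-0.017}]' >/dev/null; $K && $J '[{"jaw":0,"x":0.1,"y":0.03,"z":0,"yaw":-0.017}]' >/dev/null && $K && $J '[{"jaw":0,"x":0.1,"y":0.03,"z":0,"yaw":0}]' >/dev/null && $K && $J '[{"jaw":0,"x":0.1,"y":0.02,"z":0,"yaw":0}]' >/dev/null && $K && $J '[{"jaw":0,"x":0.1,"y":0.02,"z":0,"yaw":0}]' >/dev/null && $K && $J '[{"jaw":0,"x":0.1,"y":0.02,"z":0,"yaw":0}]' >/dev/null && $K && $J '[{"jaw":0,"x":0.1,"y":0.02,"z":0,"yaw":0}]' >/dev/null && $K && $J '[{"jaw":0,"x":0.1,"y":0.02,"z":0,"yaw":0}]' >/dev/null && $K
```

```text
20.7 [ 549.7 -158.2] [-5.4  2.8  1.8] 6.1
 20.825 [ 550.7 -157.8] [-6.1  1.2  1.6] 6.2
 20.95 [ 551.6 -157.6] [-6.7  2.8  1.5] 7.2
 21.075 [ 552.3 -157.4] [-6.8  3.   2.9] 7.4
 21.2 [ 553.  -157.2] [-9.5  2.7  3.6] 9.9
 21.325 [ 553.7 -157. ] [-10.6   3.2   5.2] 11.1
```

Force rises steadily past the 6 N plateau, so the fuel lever is on its stop. I'll back off and look.

```bash

python3 -m jog '[{"jaw":0,"x":-1.5,"y":0,"z":0,"yaw":0},{"jaw":0,"x":-5,"y":-1,"z":0,"yaw":0},{"jaw":0,"x":-10,"y":-4,"z":2,"yaw":0},{"jaw":0,"x":-15,"y":-8,"z":6,"yaw":0},{"jaw":0,"x":-18,"y":-12,"z":10,"yaw":0}]' >/dev/null
python3 -m jog '[{"jaw":0,"x":-3,"y":-5,"z":3,"yaw":0},{"jaw":0,"x":-6,"y":-10,"z":5,"yaw":0},{"jaw":0,"x":-8,"y":-14,"z":5,"yaw":0},{"jaw":0,"x":-8,"y":-14,"z":5,"yaw":0},{"jaw":0,"x":-8,"y":-14,"z":5,"yaw":0}]'
python3 - <<'E'
from rig import *
import cv2
c=read_camera("top")["img"];cv2.imwrite("pics/t3.png",cv2.resize(c[90:320,130:420,::-1],None,fx=2.5,fy=2.5,interpolation=cv2.INTER_CUBIC))
E
```

```text
time_s: 22.58
eef_pos: [303.4, -408.6, 392.7]
tcp_rot: [-0.116, 3.139, 0.001]
contact_force: [0.8, -0.4, -0.0]
opening: -0.0
finger_force: 0.0
```

View pics/t3.png

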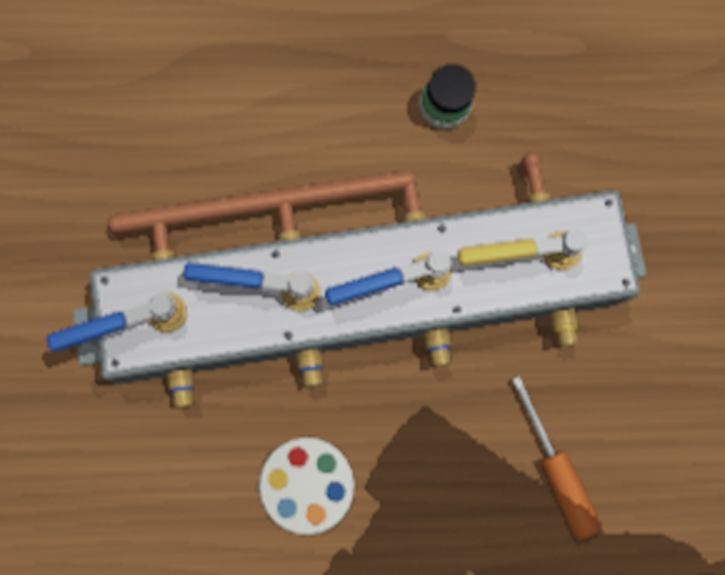

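The yellow handle (499,252) now lies parallel to the station, all the blue handles lie across, the bystanders are where they were, and the arm is clear. Handing in.

```bash
python3 -c "
from rig import *
print(job_done())"
```

```text
the job is handed in; nothing more can be done
None
```

The gas station is shut down and the job is handed in, though the hand-in returned no verdict: all three oxygen levers were pushed to their stops by feel, the fuel lever swung past its lock point to its off stop, and the arm was clear with the bystanders where they started.

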